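# Clear the model-builder's bench: each thing back in its container

### The job

Clear away what is left from building the model chalet: put both spring clamps in the blue basket, the loose shingle in the carton with the other shingles, and lay the loose batten flat in the green tray, lengthwise on top of the other battens. Stand the glue bottle upright in its round drip tin, and never tip it over on the way. Do not knock the amber glass jar of wood stain: it stays standing where it is.

Things in the scene. Friction and masses are not known exactly. Their poses are not given: they have to be found in the camera images.
- clamp_yellow_mid (a point): hand spring clamp with yellow arms, black grips and orange jaw pads, lying on its side on the bench: 90 mm long, 47 mm wide over the handle ends, 22 mm thick. The point is its centre, 11 mm above its underside, at the pivot; x runs along the clamp towards the jaws, z up. At the pivot it has two parallel flat side faces, 30 mm apart in y and 24 mm long in x: take it there
- clamp_red_mid (a point): hand spring clamp with red arms, black grips and orange jaw pads, lying on its side on the bench: 90 mm long, 47 mm wide over the handle ends, 22 mm thick. The point is its centre, 11 mm above its underside, at the pivot; x runs along the clamp towards the jaws, z up. At the pivot it has two parallel flat side faces, 30 mm apart in y and 24 mm long in x: take it there
- shingle_mid (a point): loose dark brown wooden roof shingle of the model, lying flat on the bench: 62 mm (x) by 34 mm (y) by 9 mm thick. The point is its centre, 4.5 mm above its underside; z up
- batten_mid (a point): loose pale wooden batten (square stick) lying on the bench: 110 mm long (x) by 16 mm (y) by 14 mm high. The point is its centre, 7 mm above its underside; z up
- glue_mid (a point): small white glue bottle with a blue band and an orange pointed cap, standing on the bench: body 40 mm in diameter and 58 mm high, then shoulder and cap up to 96 mm. The point is on its axis half-way up, 48 mm above its underside; z is its axis, up
- basket: blue lattice plastic basket, empty, for the clamps; it does not move. 140 mm (x) by 210 mm (y), 56 mm high, walls 4 mm, floor 4 mm thick, a rim that stands out 7 mm. Origin: centre of its underside, z up
- carton: brown cardboard carton with its flaps folded down outside, holding a bed of dark brown shingles; it does not move. 130 mm (x) by 165 mm (y), 65 mm high, walls 4 mm; the flaps stand out about 12 mm. The bed is nearly flat, its top 23 mm above the underside. Origin: centre of its underside, z up
- tray: low green plastic tray with a full layer of pale battens that lie along its y axis; it does not move. 100 mm (x) by 160 mm (y), 38 mm high, walls 4 mm; the top of the layer is 18 mm above the underside, so 20 mm of wall stands above it. Origin: centre of its underside, z up
- tin: round shallow gold-coloured drip tin for the glue bottle; it does not move. 78 mm outside diameter, 72 mm inside, rim 14 mm high, floor 3 mm thick. Origin: centre of its underside, z up
- jar: bystander: amber glass jar of wood stain with a dark lid, 62 mm in diameter, 85 mm high, standing. Origin: centre of its underside

How it is judged:
At the end, for the whole second after the job is handed in: Clamps within the basket walls, centres under 44 mm up; shingle in the carton, under 50 mm up; batten flat in the tray (within 42 mm in x, 25 mm in y, under 34 mm up, along tray y to 0.3 rad); bottle on the tin floor, within 18 mm of centre, tilt under 0.12 rad; all at rest (x of clamp_yellow_mid in the frame of basket between -0.061 and 0.061 m and y of clamp_yellow_mid in the frame of basket between -0.096 and 0.096 m and z of clamp_yellow_mid in the frame of basket between 0 and 0.044 m and x of clamp_red_mid in the frame of basket between -0.061 and 0.061 m and y of clamp_red_mid in the frame of basket between -0.096 and 0.096 m and z of clamp_red_mid in the frame of basket between 0 and 0.044 m and x of shingle_mid in the frame of carton between -0.055 and 0.055 m and y of shingle_mid in the frame of carton between -0.072 and 0.072 m and z of shingle_mid in the frame of carton between 0 and 0.05 m and x of batten_mid in the frame of tray between -0.042 and 0.042 m and y of batten_mid in the frame of tray between -0.025 and 0.025 m and z of batten_mid in the frame of tray between 0 and 0.034 m and angle between the x axis of batten_mid and the y axis of tray, either way round below 0.3 rad and horizontal distance between glue_mid and tin below 0.018 m and z of glue_mid in the frame of tin below 0.057 m and angle between glue_mid's own z axis and vertical below 0.12 rad and linear speed of each of clamp_yellow, clamp_red, shingle, batten, glue below 0.03 m/s); the robot touches nothing.
It fails at once if the glass jar is pushed more than 20 mm or knocked over (distance of jar from where it was at the start of the episode above 0.02 m or angle between jar's own z axis and vertical above 0.4 rad).
It fails at once if the glue bottle is tipped (more than 0.6 rad) (angle between glue_mid's own z axis and vertical above 0.6 rad).
It also fails if it takes over 131 s, if anything falls off the work surface, if the arm or the gripper's body presses on something with over 40 N, if the wrist force passes 120 N, or if a joint passes its speed limit or range.

### The arm

A 6-joint arm with a two-finger parallel gripper is mounted at the origin on the work surface. World frame = base frame: x ahead of the robot, y to its left, z up, the work surface at z = 0. Lengths are in m, angles in rad, forces in N, time in s.
With the tool pointing down it reaches from about 0.25 to 0.725 m from the base axis. Payload 4 kg.
Tool frame: the origin (TCP) lies midway between the tips of the shut fingers; the grasp point (between the pads) lies 19 mm behind it; z points along the fingers, x is the direction in which the jaws open and shut, and the axes are right-handed (so a half turn about z gives the same grasp; the last joint's range is limited). The gripper opens to 85 mm and grips with 20 to 120 N. Pads are 22 mm wide; open, the fingers measure 114 mm over their backs; the gripper's body (76 mm by 85 mm) begins 54 mm behind the grasp point. The pads swing forward as they close: fully open they stand 13 mm farther back than shut.
Start: joints at [-1.101, 0.241, 0.005, 1.335, 0, 1.571], TCP at [0.226, -0.446, 0.196] pointing down, gripper open.
Joint ranges: [-2.72, 2.72], [-1.05, 1.87], [-1.09, 1.28], [-1.99, 2.15], [-1.42, 1.44], [-3.14, 3.14]. Speed limits (rad/s): [2.79, 2.79, 3.14, 3.14, 3.14, 3.14].

### API

Orientations are given as a unit quaternion [x, y, z, w].
In Python, from workcell import bot, vision, ticket gives the robot as it stands.
- The arm moves only by the tool play_rows, never from a script. Its argument "deltas" is one flat list of numbers, 5 for each row, row after row: the opening, from 0 (shut) to 1 (fully open), then the shift along the tool's x, y, z in units of 60 mm (1.0 is 60 mm), then the turn about the tool's z in degrees. A call has 1 to 12 rows; each row shifts and turns the pose as measured when the row begins, along the tool's axes as they then stand; what a row does not reach is not made up. A row lasts 1/8 s, in which the tool goes at most 62.5 mm and 10.7 degrees, less where a joint would pass 70% of its speed; a pose out of reach is approached as far as the arm can. A call is refused whole if a number of a shift passes 1 or a number of a turn 10.7, either way. A call with a gripper value outside its range is refused whole. The fingers move at their own pace and stop on an object; the grip force is fixed at half the most. Time passes only in rows, so rows that do not move let the fingers close. It gives the time, the measured TCP pose, the force and the opening at its end, in the units of the state.
- bot.get_obs(): the state, without advancing time (a new reading comes with each control period).
- vision.camera(name): name is "scene" or "top" or "wrist"; returns a dict with "color" (420x560x3 uint8, blue, green, red), "intrinsics" (3x3 intrinsics, pixels), "k1" (the pictures are not rectified: a ray, as slopes to the right and down, at radius r is drawn at 1 + k1 r^2 times it, then the intrinsics apply), "rvec" (rotation vector, rad) and "tvec" (3), from world to camera coordinates, as OpenCV has them. Camera axes: x right, y down, z forward; pixel columns grow to the right and rows downward; lengths in m; the calibration is good to about 2 mm. A picture is of the moment at which its call begins. There is no depth.
- ticket.job_done(): hands the job in, once; it reports no verdict.
The state is a dict: "clock": time; "joint_pos": joint angles; "joint_vel": joint speeds; "tau": joint torques, N m; "eef_pos": TCP position; "tool_rot": TCP orientation; "ft_force": force on the tool from outside, world axes, zero at the start; "ft_torque": the same for the moment, N m; "grip_width": finger opening in m.
Only numpy, scipy, OpenCV 4.12 (cv2) and the standard library are available. Lean on these libraries where they do the work, as an engineer would, in place of code of your own. Each camera call takes 0.05 s, during which the arm holds its last target. There are 200 camera calls.

## Working session

There is one attempt and no reset: what is moved stays moved. The work goes in short steps, Python scripts to look and compute and a tool call to move; the robot and the scene stay as the last step left them, time stands still between calls to the robot, and variables do not carry over. Pictures are saved under pics/ and viewed, about 12 in all and at most 16, crops included, and the job is handed in when it is done.

Besides the shell and the picture viewer there is one more tool, called after "Call:" in YAML: its name, and indented under it one key for each argument. play_rows: Moves the arm, as the interface text tells. Its arguments: {"type":"object","properties":{"deltas":{"type":"array"}},"required":["deltas"]}

```bash
ls; mkdir -p pics
cat > h.py <<'E'
import numpy as np,cv2
from workcell import bot,vision,ticket
def cam(n):
    c=vision.camera(n); R,_=cv2.Rodrigues(np.array(c["rvec"],float)); return c["color"],(np.array(c["intrinsics"],float),c["k1"],R,np.array(c["tvec"],float).ravel())
def ray(cal,uv):
    K,k1,R,t=cal; uv=np.atleast_2d(uv).astype(float)
    p=cv2.undistortPoints(uv.reshape(-1,1,2),K,np.array([k1,0,0,0.])).reshape(-1,2)
    d=np.c_[p,np.ones(len(p))]@R; return -R.T@t,d
def plane(cal,uv,z):
    o,d=ray(cal,uv); return (o+d*((z-o[2])/d[:,2])[:,None])[:,:2]
def proj(cal,P):
    K,k1,R,t=cal; return cv2.projectPoints(np.atleast_2d(P).astype(float),cv2.Rodrigues(R)[0],t,K,np.array([k1,0,0,0.]))[0].reshape(-1,2)
E
python3 - <<'E'
from h import *
s=bot.get_obs(); print({k:np.round(v,3) for k,v in s.items()})
for n in("scene","top"):
    im,cal=cam(n); cv2.imwrite(f"pics/{n}0.png",cv2.resize(im,(800,600),interpolation=cv2.INTER_CUBIC)); cv2.imwrite(f"{n}0raw.png",im); print(n,cal)
    np.savez(f"{n}cal.npz",K=cal[0],k1=cal[1],R=cal[2],t=cal[3])
E
```

```text
pics
{'clock': np.float64(0.0), 'joint_pos': array([-1.101,  0.241,  0.004,  1.335,  0.   ,  1.571]), 'joint_vel': array([-0.001, -0.001,  0.   ,  0.001, -0.001, -0.001]), 'tau': array([ 0.0000e+00, -3.7232e+01,  2.5241e+01,  1.7000e-02,  0.0000e+00,
       -0.0000e+00]), 'eef_pos': array([ 0.226, -0.445,  0.195]), 'tool_rot': array([ 0.852, -0.523, -0.001, -0.001]), 'ft_force': array([-0.57 ,  0.328,  1.499]), 'ft_torque': array([0.013, 0.063, 0.029]), 'grip_width': np.float64(0.085)}
scene (array([[402.13179732,   0.        , 280.23795397],
       [  0.        , 402.13179732, 210.46311662],
       [  0.        ,   0.        ,   1.        ]]), -0.004536329285444323, array([[-0.85842227,  0.51286677, -0.00888213],
       [ 0.40594622,  0.66867273, -0.62296424],
       [-0.31355841, -0.53837204, -0.78219989]]), array([ 0.48186746, -0.18391493,  1.15490181]))
top (array([[391.37312464,   0.        , 279.54459846],
       [  0.        , 391.37312464, 213.15524897],
       [  0.        ,   0.        ,   1.        ]]), -0.022935866442364828, array([[-0.00248976, -0.99978807,  0.02043572],
       [-0.98448479, -0.00113489, -0.17546629],
       [ 0.17545229, -0.02055553, -0.98427332]]), array([-0.01187002,  0.55554975,  0.93869103]))
```

View pics/top0.png

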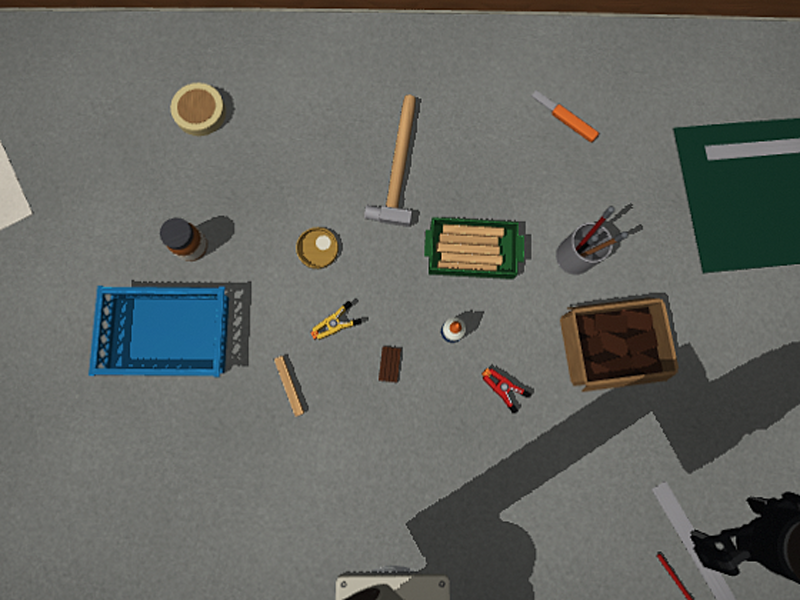

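View pics/scene0.png

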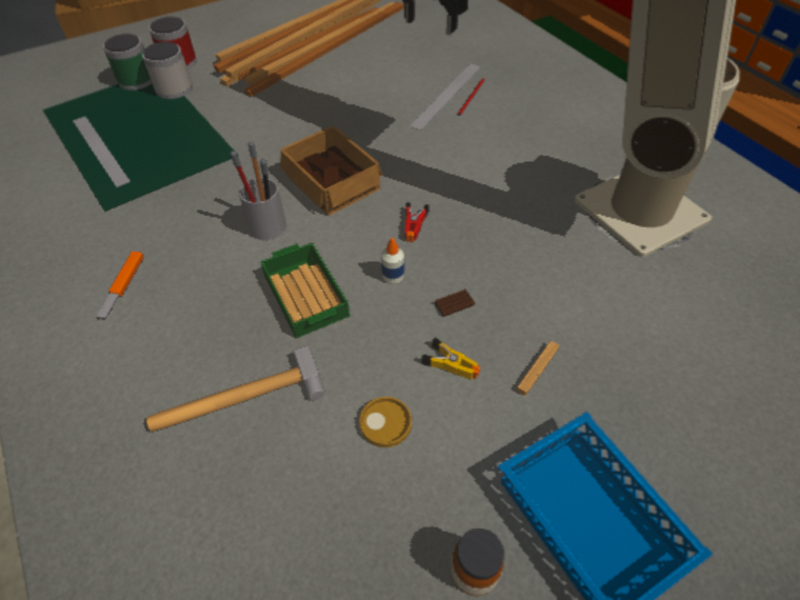

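The top view shows every object. On the 800x600 image the pixels are: yellow clamp (333,322), red clamp (503,388), shingle (390,364), batten (289,386), glue (454,328), tin (319,248), tray (475,247), carton (620,342), basket (160,331) and jar (182,240). The scene view agrees.

```bash
cat > m.py <<'E'
from h import *
im,cal=cam("top"); hsv=cv2.cvtColor(im,cv2.COLOR_BGR2HSV)
def big(lo,hi,box):
    m=cv2.inRange(hsv,lo,hi); x0,y0,x1,y1=[int(v*.7) for v in box]; q=np.zeros_like(m); q[y0:y1,x0:x1]=m[y0:y1,x0:x1]
    q=cv2.morphologyEx(q,cv2.MORPH_CLOSE,np.ones((3,3),np.uint8))
    return max(cv2.findContours(q,cv2.RETR_EXTERNAL,cv2.CHAIN_APPROX_NONE)[0],key=cv2.contourArea)[:,0,:]
def rect(n,c,z):
    P=plane(cal,c,z); (cx,cy),(w,h),a=cv2.minAreaRect((P*1000).astype(np.float32))
    if w<h: w,h,a=h,w,a+90
    print(n,"c",round(cx),round(cy),"size",round(w),round(h),"long axis deg from x",round((a+90)%180-90,1)); return P
rect("batten",big((8,60,90),(28,255,255),(265,345,315,425)),.010)
rect("shingle",big((0,50,20),(20,255,120),(370,335,412,392)),.007)
rect("yclamp",big((20,130,120),(32,255,255),(300,290,375,350)),.015)
rect("rclamp",big((0,150,90),(8,255,255),(470,355,545,420)),.015)
rect("tray",big((45,80,20),(85,255,255),(415,205,530,285)),.038)
rect("basket",big((95,120,60),(115,255,255),(80,270,260,385)),.056)
rect("tin",big((12,80,60),(30,255,255),(290,220,345,275)),.012)
rect("carton",big((5,60,90),(22,255,255),(550,280,690,400)),.060)
r=lambda u:(np.array(u)+.5)*.7-.5
for n,u,z in [("y pivot",(333,322),.022),("y jaw",(316,336),.015),("r pivot",(503,388),.022),("r jaw",(487,374),.015),("glue tip",(456,326),.096),("glue mid base",(453,331),.05),("jar lid",(178,234),.085),("cup",(588,235),.1)]:
    print(n,np.round(plane(cal,r(u),z)*1000))
E
python3 m.py
```

```text
batten c 415 187 size 111 16 long axis deg from x 22.2
shingle c 455 6 size 63 34 long axis deg from x -6.5
yclamp c 526 110 size 69 39 long axis deg from x -58.8
rclamp c 415 -197 size 69 42 long axis deg from x 47.0
tray c 664 -149 size 181 107 long axis deg from x 86.8
basket c 510 405 size 229 157 long axis deg from x 89.6
tin c 671 141 size 78 76 long axis deg from x 27.2
carton c 484 -395 size 193 145 long axis deg from x -83.4
y pivot [[529. 107.]]
y jaw [[504. 138.]]
r pivot [[ 410. -196.]]
r jaw [[ 435. -170.]]
glue tip [[ 511. -106.]]
glue mid base [[ 509. -106.]]
jar lid [[673. 372.]]
cup [[ 669. -338.]]
```

```bash
cat > p.py <<'E'
import sys; from h import *
from scipy.spatial.transform import Rotation as Ro
x,y,z,yaw=map(float,sys.argv[1:5]); s=bot.get_obs(); R=Ro.from_quat(s["tool_rot"]).as_matrix(); p=s["eef_pos"]
y0=np.degrees(np.arctan2(R[1,0],R[0,0])); d=np.array([x,y,z])/1000-p
turn=-((yaw-y0+90)%180-90) if len(sys.argv)<6 else -((yaw-y0+180)%360-180)
a=np.radians(y0-turn); T=np.array([[np.cos(a),np.sin(a),0],[np.sin(a),-np.cos(a),0],[0,0,-1]])
print("t",round(float(s["clock"]),1),"p",np.round(p*1000),"yaw",round(y0,1),"q6",np.round(s["joint_pos"][[0,5]],2),"w",round(s["grip_width"]*1000,1),"F",np.round(s["ft_force"],1),"tilt",np.round(R[:2,2],3))
print("turn",round(turn,1),"then shift units",np.round(T.T@d/.06,2))
E
python3 p.py 410 -196 150 -44
```

```text
t 0.1 p [ 226. -445.  195.] yaw -63.1 q6 [-1.1   1.57] w 85.6 F [-0.2 -0.5  0.1] tilt [-0.001  0.001]
turn -19.1 then shift units [-0.68 -5.12  0.75]
```

Call:
play_rows:
  deltas: [1,0,0,0,-9.5,1,0,0,0,-9.5,1,-0.085,-0.64,0.1,0,1,-0.085,-0.64,0.1,0,1,-0.085,-0.64,0.1,0,1,-0.085,-0.64,0.1,0,1,-0.085,-0.64,0.1,0,1,-0.085,-0.64,0.1,0,1,-0.085,-0.64,0.1,0,1,-0.085,-0.64,0.1,0,1,0,0,0,0,1,0,0,0,0]

```text
clock: 1.65
eef_pos: [0.4111, -0.186, 0.1426]
tool_rot: [0.929, -0.371, -0.003, -0.001]
ft_force: [0.5, -0.5, 0.6]
grip_width: 0.0858
```

```bash
python3 p.py 410 -196 60 -44
python3 - <<'E'
from h import *
im,c=cam("wrist"); cv2.imwrite("pics/w1.png",im); np.set_printoptions(suppress=True,precision=4)
print(proj(c,[[.410,-.196,.02],[.435,-.170,.015],[.484,-.395,0.065]]), -c[2].T@c[3])
E
```

```text
t 1.6 p [ 411. -186.  143.] yaw -43.6 q6 [-0.43  1.9 ] w 85.8 F [ 0.5 -0.5  0.6] tilt [-0.005  0.005]
turn 0.4 then shift units [0.1  0.13 1.38]
[[290.6538 199.207 ]
 [291.0566 157.2798]
 [519.6615 321.3697]] [ 0.457  -0.1386  0.3194]
```

View pics/w1.png

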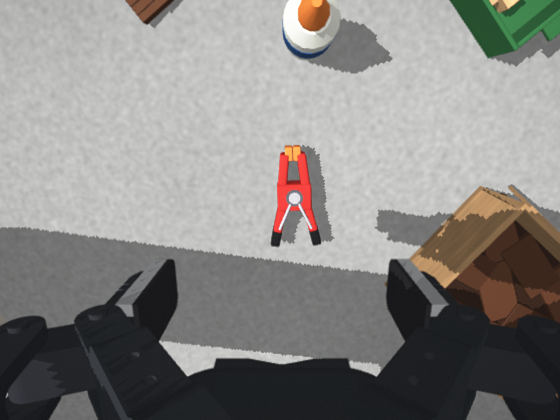

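The red clamp's pivot is at (294,199) in the wrist view. The prediction was (291,199), so the measurements are good.

Call:
play_rows:
  deltas: [1,0.1,0.13,0.3,0,1,0,0,0.5,0,1,0,0,0.5,0,1,0,0,0.5,0,1,0,0,0.3,0,1,0,0,0,0,1,0,0,0,0]

```text
clock: 2.58
eef_pos: [0.4076, -0.2039, 0.0159]
tool_rot: [0.926, -0.378, -0.001, -0.001]
ft_force: [-0.2, 0.7, 0.7]
grip_width: 0.0855
```

```bash
python3 p.py 410 -196 2 -44
```

```text
t 2.6 p [ 408. -204.   16.] yaw -44.4 q6 [-0.46  1.88] w 85.5 F [-0.2  0.7  0.7] tilt [-0.001  0.002]
turn -0.4 then shift units [-0.06 -0.12  0.23]
```

Call:
play_rows:
  deltas: [1,-0.05,-0.1,0.2,0,1,0,0,0,0,0,0,0,0,0,0,0,0,0,0,0,0,0,0,0,0,0,0,0,0,0,0,0,0,0,0,0,0,0,0]

```text
clock: 3.58
eef_pos: [0.4118, -0.1983, 0.0056]
tool_rot: [0.926, -0.378, 0.002, -0.0]
ft_force: [-0.7, 1.1, 0.5]
grip_width: -0.0003
```

```bash
python3 p.py 510 355 170 -30
```

```text
t 3.6 p [ 412. -198.    6.] yaw -44.4 q6 [-0.45  1.9 ] w -0.3 F [-0.7  1.1  0.5] tilt [ 0.004 -0.001]
turn -14.4 then shift units [-3.19 -8.8  -2.74]
```

The fingers shut fully, so the grasp missed. I'll look before moving.

Run:
```python
from h import *
im,c=cam("wrist"); cv2.imwrite("pics/w2.png",im); 
print(proj(c,[[.410,-.196,.02],bot.get_obs()["eef_pos"]]))
```

```text
[[277.6385343  249.29229711]
 [283.17066479 239.70015343]]
```

View pics/w2.png

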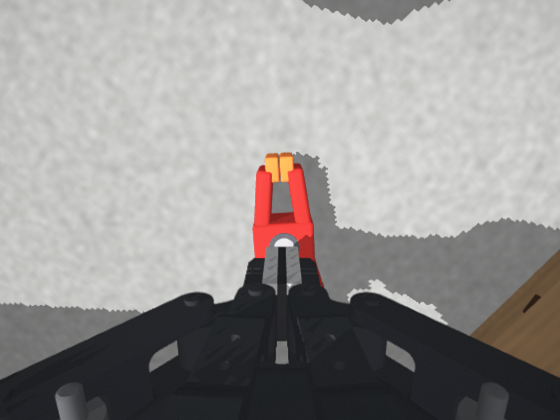

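The fingers appear shut over the clamp, with the pivot visible at (284,242) just ahead of them. I'll get a side look from the scene camera to see at what height they closed.

Run:
```python
from h import *
im,c=cam("scene"); u,v=proj(c,[.410,-.196,.02])[0]; print(u,v, proj(c,[bot.get_obs()["eef_pos"]]))
u,v=int(u),int(v); x0,y0=max(u-50,0),max(v-40,0); cv2.imwrite("pics/s1.png",cv2.resize(im[y0:y0+75,x0:x0+100],(800,600),interpolation=cv2.INTER_CUBIC)); print(x0,y0)
```

```text
290.7619179562436 152.46795529557596 [[289.73436418 156.0002077 ]]
240 112
```

View pics/s1.png

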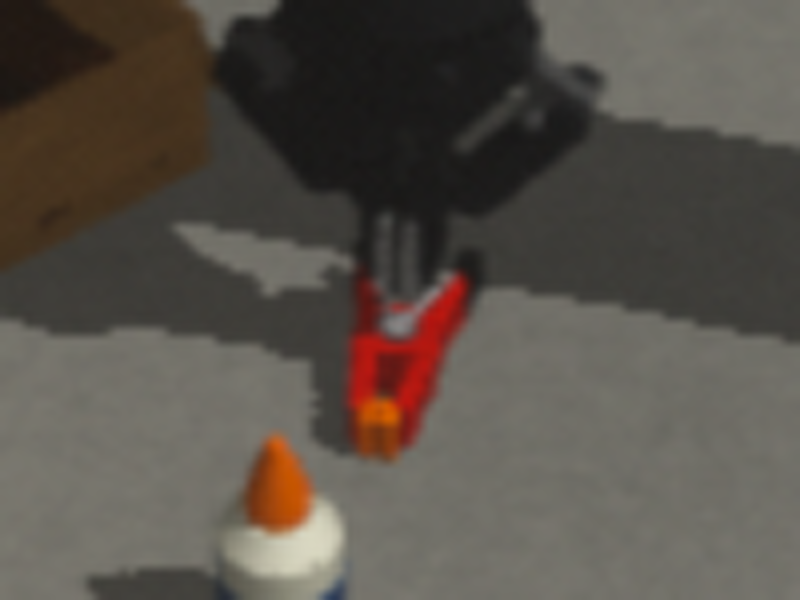

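In the side view the fingers (crop 400,290) are shut behind the pivot (crop 400,320), in the V between the handles. The clamp hasn't moved. I'll lift and re-measure.

Call:
play_rows:
  deltas: [0,0,0,-0.2,0,0,0,0,-0.4,0,0,0,0,-0.4,0,0,0,0,-0.3,0,1,0,0,0,0,1,0,0,0,0,1,0,0,0,0,1,0,0,0,0,1,0,0,0,0]

```text
clock: 4.8
eef_pos: [0.4103, -0.1976, 0.0868]
tool_rot: [0.926, -0.378, 0.001, -0.0]
ft_force: [-0.1, 0.7, -0.3]
grip_width: 0.0856
```

Run:
```python
from h import *
im,c=cam("wrist"); cv2.imwrite("pics/w3.png",im); s=bot.get_obs()
p=s["eef_pos"]; print(p,s["tool_rot"],s["grip_width"],proj(c,[[.410,-.196,.02],[p[0],p[1],.02],[p[0],p[1],0],p]))
```

```text
[ 0.41023783 -0.19760585  0.0867752 ] [ 9.25784150e-01 -3.78051471e-01  7.66119851e-04 -4.53298189e-04] 0.08541749351998823 [[280.92001223 205.86134403]
 [282.72460798 207.18157818]
 [282.63087197 200.43419643]
 [283.17662829 239.74819014]]
```

View pics/w3.png

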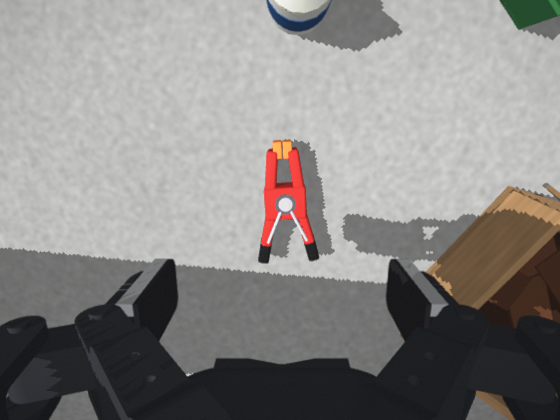

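The clamp is undisturbed, with its pivot at (285,205) directly under the TCP. So the fingers closed above it, and the tips seem to sit higher than the TCP figure suggests. I'll go lower, watching the force.

Call:
play_rows:
  deltas: [1,-0.03,0.03,0.4,0,1,0,0,0.4,0,1,0,0,0.3,0,1,0,0,0.2,0,1,0,0,0.1,0,1,0,0,0,0]

```text
clock: 5.6
eef_pos: [0.4087, -0.1981, 0.0004]
tool_rot: [0.926, -0.378, 0.001, -0.0]
ft_force: [0.1, -0.3, 0.7]
grip_width: 0.0856
```

```bash
python3 p.py 411 -195 0 -44
```

```text
t 5.6 p [ 409. -198.    0.] yaw -44.4 q6 [-0.45  1.89] w 85.6 F [ 0.1 -0.3  0.7] tilt [ 0.003 -0.   ]
turn -0.4 then shift units [-0.01 -0.06  0.01]
```

Call:
play_rows:
  deltas: [1,0,-0.06,0.08,0,1,0,0,0.05,0,1,0,0,0,0]

```text
clock: 5.98
eef_pos: [0.4128, -0.1959, -0.0066]
tool_rot: [0.926, -0.378, 0.003, -0.0]
ft_force: [0.7, -0.1, 0.9]
grip_width: 0.0853
```

```bash
python3 p.py 411 -195 -10 -44
python3 - <<'E'
from h import *
im,c=cam("scene"); x0,y0=230,102; cv2.imwrite("pics/s2.png",cv2.resize(im[y0:y0+75,x0:x0+100],(800,600),interpolation=cv2.INTER_CUBIC)); print(x0,y0)
E
```

```text
t 6.0 p [ 413. -196.   -7.] yaw -44.4 q6 [-0.44  1.9 ] w 85.3 F [ 0.7 -0.1  0.9] tilt [ 0.006 -0.002]
turn -0.4 then shift units [-0.03  0.01  0.06]
230 102
```

View pics/s2.png

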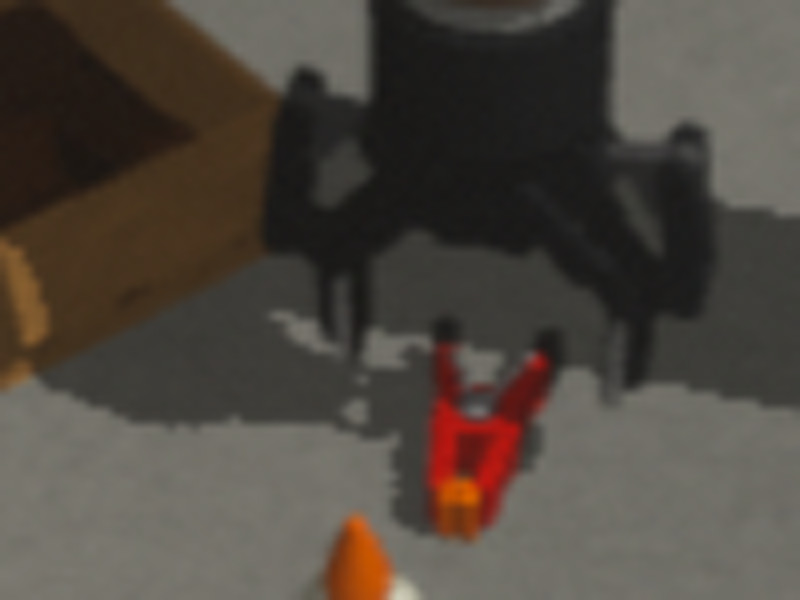

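Run:
```python
from h import *
from scipy.spatial.transform import Rotation as Ro
im,c=cam("wrist"); s=bot.get_obs(); p=s["eef_pos"]; R=Ro.from_quat(s["tool_rot"]).as_matrix()
o,d=ray(c,[[175,262],[388,262],[177,298],[388,290]]); o=R.T@(o-p); d=d@R
for q,x in zip(d,(-.0425,.0425,-.0425,.0425)): print(np.round((o+q*(x-o[0])/q[0])*1000,1))
print("cam in tool",np.round(o*1000))
S,cs=cam("scene"); 
for uv in [(274.4,147),(306.9,152),(290.6,149.5)]:
  print([np.round(plane(cs,uv,z)[0]*1000) for z in (0,.01,.02,.03)])
```

```text
[-42.5  -9.5 -50.3]
[ 42.5  -7.1 -44.7]
[-42.5   5.3 -51.7]
[ 42.5   3.9 -47.8]
cam in tool [  -1.  -66. -177.]
[array([ 427., -258.]), array([ 432., -248.]), array([ 438., -239.]), array([ 443., -229.])]
[array([ 358., -192.]), array([ 365., -183.]), array([ 371., -174.]), array([ 377., -166.])]
[array([ 393., -225.]), array([ 398., -216.]), array([ 404., -206.]), array([ 410., -197.])]
```

The check is conclusive. From both the wrist and scene views, the real fingertips are about 30 mm higher than the reported TCP implies. I'll keep descending in small steps under force watch and calibrate that offset.

Call:
play_rows:
  deltas: [1,0,0,0.1,0,1,0,0,0.1,0,1,0,0,0.05,0,1,0,0,0,0]

```text
clock: 6.62
eef_pos: [0.4128, -0.196, -0.0226]
tool_rot: [0.926, -0.378, 0.003, -0.0]
ft_force: [-1.0, 0.7, -0.5]
grip_width: 0.0855
```

Call:
play_rows:
  deltas: [0,0,0,0,0,0,0,0,0,0,0,0,0,0,0,0,0,0,0,0,0,0,0,0,0,0,0,0,0,0]

```text
clock: 7.38
eef_pos: [0.4134, -0.1964, -0.0219]
tool_rot: [0.926, -0.378, 0.004, -0.0]
ft_force: [1.6, 0.3, 0.1]
grip_width: 0.0282
```

```bash
python3 p.py 411 -195 -20 -44
```

```text
t 7.4 p [ 413. -196.  -22.] yaw -44.4 q6 [-0.44  1.9 ] w 28.2 F [1.6 0.3 0.1] tilt [ 0.007 -0.002]
turn -0.4 then shift units [-0.04  0.01 -0.03]
```

The clamp is gripped, with the opening at 28 mm. The reported TCP z is therefore about 30 mm lower than the real tips. I'll lift and turn.

Call:
play_rows:
  deltas: [0,0,0,-0.3,0,0,0,0,-0.5,0,0,0,0,-0.7,-10.6,0,0,0,-0.7,-10.6,0,0,0,-0.4,-10.6,0,0,0,0,-10.6,0,0,0,0,-10.6,0,0,0,0,-10.6,0,0,0,0,-10.6,0,0,0,0,-10.6,0,0,0,0,-10.6,0,0,0,0,-10.6]

```text
clock: 8.88
eef_pos: [0.409, -0.1943, 0.1357]
tool_rot: [0.852, 0.524, 0.0, -0.001]
ft_force: [-1.0, -0.1, -1.0]
grip_width: 0.028
```

```bash
python3 p.py 510 440 130 90
```

```text
t 8.9 p [ 409. -194.  136.] yaw 63.2 q6 [-0.44  0.02] w 28.0 F [-1.  -0.1 -1. ] tilt [-0.     0.001]
turn -26.8 then shift units [10.57  1.68  0.1 ]
```

Call:
play_rows:
  deltas: [0,0,0,0,-9,0,0,0,0,-9,0,0,0,0,-8.5,0,0.6,0.1,0,0,0,0.9,0.15,0,0,0,0.9,0.15,0,0,0,0.9,0.15,0,0,0,0.9,0.15,0,0,0,0.9,0.15,0,0,0,0.9,0.15,0,0,0,0.9,0.15,0,0,0,0.9,0.15,0,0]

```text
clock: 10.38
eef_pos: [0.4833, 0.285, 0.1327]
tool_rot: [0.706, 0.708, -0.001, -0.002]
ft_force: [1.0, -1.3, -0.4]
grip_width: 0.0284
```

```bash
python3 p.py 510 440 90 90
```

```text
t 10.4 p [483. 285. 133.] yaw 90.1 q6 [0.53 0.53] w 28.4 F [ 1.  -1.3 -0.4] tilt [-0.004  0.001]
turn 0.1 then shift units [2.58 0.45 0.71]
```

Call:
play_rows:
  deltas: [0,0.75,0.12,0,0,0,0.75,0.12,0,0,0,0.6,0.1,0,0,0,0.3,0.05,0,0,0,0,0,0.5,0,0,0,0,0.5,0,0,0,0,0.5,0,0,0,0,0.3,0,0,0,0,0,0,0,0,0,0,0]

```text
clock: 11.62
eef_pos: [0.5023, 0.4382, 0.0142]
tool_rot: [0.704, 0.711, -0.005, -0.002]
ft_force: [-0.2, 0.7, -0.9]
grip_width: 0.028
```

```bash
python3 p.py 510 440 -10 90
```

```text
t 11.6 p [502. 438.  14.] yaw 90.6 q6 [0.72 0.71] w 28.0 F [-0.2  0.7 -0.9] tilt [-0.011 -0.004]
turn 0.6 then shift units [0.03 0.13 0.4 ]
```

Call:
play_rows:
  deltas: [0,0.03,0.12,0.3,0,0,0,0,0.08,0,0,0,0,0,0,0.6,0,0,0,0,0.6,0,0,0,0,0.6,0,0,0,0,0.6,0,0,-0.3,0,0.6,0,0,-0.6,0,0.6,0,0,-0.8,0,0.6,0,0,-0.7,0,1,0,0,0,0]

```text
clock: 13.0
eef_pos: [0.5134, 0.4425, 0.1481]
tool_rot: [0.704, 0.711, 0.0, -0.002]
ft_force: [0.4, 0.7, -0.1]
grip_width: 0.0676
```

```bash
python3 p.py 528 108 130 39
```

```text
t 13.0 p [513. 442. 148.] yaw 90.6 q6 [0.71 0.7 ] w 67.6 F [ 0.4  0.7 -0.1] tilt [-0.002  0.003]
turn 51.6 then shift units [-3.32  4.49  0.3 ]
```

Call:
play_rows:
  deltas: [1,0,0,0,10.3,1,0,0,0,10.3,1,0,0,0,10.3,1,0,0,0,10.3,1,0,0,0,10.3,1,-0.5,0.68,0,0,1,-0.5,0.68,0.1,0,1,-0.5,0.68,0.1,0,1,-0.5,0.68,0.1,0,1,-0.5,0.68,0,0,1,-0.5,0.68,0,0,1,-0.3,0.4,0,0]

```text
clock: 14.5
eef_pos: [0.5161, 0.1006, 0.1295]
tool_rot: [0.947, 0.323, -0.0, -0.002]
ft_force: [1.1, 0.3, 1.2]
grip_width: 0.0856
```

Call:
play_rows:
  deltas: [1,0,0,0,0,1,0,0,0,0]

```text
clock: 14.75
eef_pos: [0.5156, 0.0987, 0.1299]
tool_rot: [0.947, 0.321, -0.001, -0.002]
ft_force: [0.5, 0.6, 0.6]
grip_width: 0.0853
```

```bash
python3 p.py 528 108 50 39
python3 - <<'E'
from h import *
im,c=cam("wrist"); im=im.copy()
for P,col in (([.528,.108,.02],(255,0,0)),([.504,.138,.015],(0,255,0)),([.671,.141,.0],(255,0,255))): u,v=proj(c,P)[0]; print(u,v); cv2.circle(im,(int(u),int(v)),3,col,-1)
cv2.imwrite("pics/w4.png",im)
m=cv2.inRange(cv2.cvtColor(im,cv2.COLOR_BGR2HSV),(20,130,120),(32,255,255)); m[270:]=0
k=max(cv2.findContours(m,cv2.RETR_EXTERNAL,cv2.CHAIN_APPROX_NONE)[0],key=cv2.contourArea)
print(cv2.minAreaRect(k))
E
```

```text
t 14.8 p [516.  99. 130.] yaw 37.4 q6 [0.19 1.1 ] w 85.3 F [0.5 0.6 0.6] tilt [-0.002  0.003]
turn -1.6 then shift units [0.26 0.01 1.33]
299.61558394051417 194.89253358216456
298.89106520136994 148.03487712443913
439.3709966796952 252.98315206954885
((299.4090576171875, 187.62533569335938), (45.12425994873047, 83.57012939453125), 6.911227226257324)
```

View pics/w4.png

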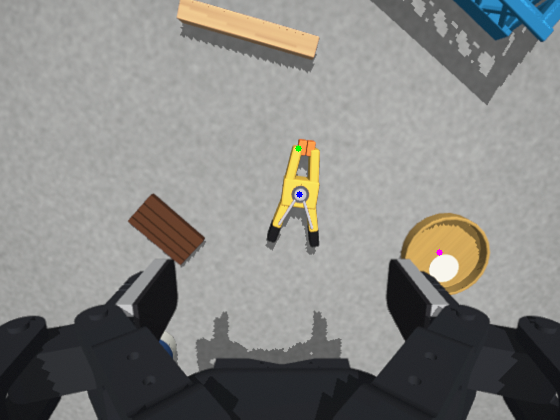

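The yellow pivot is exactly as predicted at (300,195). Its axis is turned about 7° clockwise from the tool, so I'll correct for that.

```bash
python3 p.py 528 108 -22 31
```

```text
t 14.8 p [516.  99. 130.] yaw 37.5 q6 [0.19 1.1 ] w 85.2 F [-0.3 -0.1  1.1] tilt [-0.002  0.003]
turn 6.5 then shift units [ 0.26 -0.02  2.53]
```

Call:
play_rows:
  deltas: [1,0,0,0,6.5,1,0.25,0,0.4,0,1,0,0,0.5,0,1,0,0,0.5,0,1,0,0,0.4,0,1,0,0,0.3,0,1,0,0,0,0,1,0,0,0,0]

```text
clock: 15.8
eef_pos: [0.53, 0.1188, 0.0012]
tool_rot: [0.962, 0.273, 0.001, -0.003]
ft_force: [0.1, -0.6, 0.2]
grip_width: 0.0854
```

```bash
python3 p.py 528 108 -23 31
```

```text
t 15.8 p [530. 119.   1.] yaw 31.7 q6 [0.22 1.23] w 85.4 F [ 0.1 -0.6  0.2] tilt [0.001 0.006]
turn 0.7 then shift units [-0.12  0.14  0.4 ]
```

Call:
play_rows:
  deltas: [1,-0.1,0.13,0.1,0,1,0,0,0.2,0,1,0,0,0.1,0,1,0,0,0,0]

```text
clock: 16.3
eef_pos: [0.5305, 0.1088, -0.0225]
tool_rot: [0.962, 0.273, 0.003, -0.002]
ft_force: [0.7, 0.3, -0.1]
grip_width: 0.0852
```

Call:
play_rows:
  deltas: [0,0,0,0,0,0,0,0,0,0,0,0,0,0,0,0,0,0,0,0,0,0,0,0,0,0,0,0,0,0]

```text
clock: 17.05
eef_pos: [0.5313, 0.109, -0.0218]
tool_rot: [0.962, 0.273, 0.004, -0.002]
ft_force: [0.4, -0.2, -0.2]
grip_width: 0.0284
```

Call:
play_rows:
  deltas: [0,0,0,-0.3,0,0,0,0,-0.5,0,0,0,0,-0.7,-9.7,0,0,0,-0.7,-9.7,0,0,0,-0.4,-9.7,0,0,0,0,-9.7,0,0,0,0,-9.7,0,0,0,0,-9.7,0,0,0,0,0]

```text
clock: 18.18
eef_pos: [0.5279, 0.1078, 0.137]
tool_rot: [0.696, 0.718, 0.002, -0.002]
ft_force: [-0.1, 0.0, -1.0]
grip_width: 0.0278
```

```bash
python3 p.py 510 362 130 90
```

```text
t 18.2 p [528. 108. 137.] yaw 91.7 q6 [0.2  0.17] w 27.8 F [-0.1  0.  -1. ] tilt [0.001 0.006]
turn 1.7 then shift units [ 4.24 -0.3   0.12]
```

Call:
play_rows:
  deltas: [0,0,0,0,1.5,0,0.6,-0.05,0,0,0,0.8,-0.05,0,0,0,0.8,-0.05,0,0,0,0.8,-0.05,0,0,0,0.6,-0.05,0,0,0,0.3,-0.05,0,0,0,0,0,0.4,0,0,0,0,0.5,0,0,0,0,0.5,0,0,0,0,0.4,0,0,0,0,0,0]

```text
clock: 19.68
eef_pos: [0.5116, 0.3456, 0.0256]
tool_rot: [0.718, 0.696, 0.0, -0.001]
ft_force: [-0.5, -0.8, -0.8]
grip_width: 0.0284
```

```bash
python3 p.py 510 360 -8 90
```

```text
t 19.7 p [512. 346.  26.] yaw 88.2 q6 [0.59 0.62] w 28.4 F [-0.5 -0.8 -0.8] tilt [-0.001  0.002]
turn -1.8 then shift units [ 0.24 -0.03  0.56]
```

Call:
play_rows:
  deltas: [0,0.24,0,0.1,0,0,0,0,0.3,0,0,0,0,0.12,0,0,0,0,0,0,0.6,0,0,0,0,0.6,0,0,0,0,0.6,0,0,0,0,0.6,0,0,-0.3,0,0.6,0,0,-0.6,0,0.6,0,0,-0.8,0,0.6,0,0,-0.7,0,1,0,0,0,0]

```text
clock: 21.18
eef_pos: [0.5154, 0.3621, 0.1517]
tool_rot: [0.719, 0.695, 0.007, 0.0]
ft_force: [0.2, -0.1, -0.6]
grip_width: 0.0677
```

```bash
python3 p.py 415 187 70 -68; python3 p.py 415 187 70 112 full
```

```text
t 21.2 p [515. 362. 152.] yaw 88.1 q6 [0.61 0.65] w 67.7 F [ 0.2 -0.1 -0.6] tilt [0.01  0.009]
turn -23.9 then shift units [-2.08 -2.65  1.36]
t 21.2 p [515. 362. 152.] yaw 88.1 q6 [0.61 0.65] w 67.7 F [ 0.2 -0.1 -0.6] tilt [0.01  0.009]
turn -23.9 then shift units [-2.08 -2.65  1.36]
```

Call:
play_rows:
  deltas: [1,0,0,0,-8,1,0,0,0,-8,1,0,0,0,-8,1,-0.4,-0.5,0,0,1,-0.4,-0.55,0,0,1,-0.4,-0.55,0,0,1,-0.4,-0.55,0.2,0,1,-0.3,-0.35,0.3,0,1,-0.1,-0.15,0.3,0,1,0,0,0.3,0,1,0,0,0,0]

```text
clock: 22.55
eef_pos: [0.4104, 0.1836, 0.0836]
tool_rot: [0.553, 0.833, 0.007, 0.002]
ft_force: [0.1, 0.4, 0.2]
grip_width: 0.0855
```

```bash
python3 p.py 415 187 -25 112
python3 - <<'E'
from h import *
im,c=cam("wrist"); hsv=cv2.cvtColor(im,cv2.COLOR_BGR2HSV); cv2.imwrite("pics/w5.png",im)
m=cv2.inRange(hsv,(8,60,110),(28,255,255)); m[250:]=0
for k in cv2.findContours(m,cv2.RETR_EXTERNAL,cv2.CHAIN_APPROX_NONE)[0]:
    if cv2.contourArea(k)>800:
        P=plane(c,k[:,0],.012)*1000; print(cv2.minAreaRect(P.astype(np.float32)),k[:,0].min(0),k[:,0].max(0))
E
```

```text
t 22.6 p [410. 184.  84.] yaw 112.8 q6 [0.42 0.02] w 85.5 F [0.1 0.4 0.2] tilt [0.012 0.01 ]
turn 0.8 then shift units [0.02 0.09 1.81]
((404.04974365234375, 182.06979370117188), (85.1256332397461, 16.144195556640625), 22.163936614990234) [270 135] [293 249]
```

Call:
play_rows:
  deltas: [1,0.02,0.08,0.3,0,1,0,0,0.5,0,1,0,0,0.5,0,1,0,0,0.3,0,1,0,0,0.15,0,1,0,0,0,0,1,0,0,0,0]

```text
clock: 23.48
eef_pos: [0.4247, 0.1929, -0.0159]
tool_rot: [0.552, 0.834, 0.014, 0.006]
ft_force: [0.2, -0.5, 0.5]
grip_width: 0.0857
```

```bash
python3 p.py 415 187 -29 112
```

```text
t 23.5 p [425. 193. -16.] yaw 113.0 q6 [0.42 0.02] w 85.7 F [ 0.2 -0.5  0.5] tilt [0.027 0.017]
turn 1.0 then shift units [-0.03 -0.19  0.22]
```

Call:
play_rows:
  deltas: [1,-0.03,-0.19,0.1,0,1,0,0,0.1,0,1,0,0,0,0,1,0,0,0,0]

```text
clock: 23.98
eef_pos: [0.4154, 0.1868, -0.0277]
tool_rot: [0.552, 0.834, 0.015, 0.007]
ft_force: [-0.3, -0.5, 0.7]
grip_width: 0.0857
```

```bash
python3 p.py 415 187 -29 112
```

```text
t 24.0 p [415. 187. -28.] yaw 113.0 q6 [0.42 0.02] w 85.7 F [-0.3 -0.5  0.7] tilt [0.029 0.018]
turn 1.0 then shift units [ 0.   -0.    0.02]
```

Call:
play_rows:
  deltas: [0,0,0,0,0,0,0,0,0,0,0,0,0,0,0,0,0,0,0,0,0,0,0,0,0,0,0,0,0,0,0,0,0,0,0]

```text
clock: 24.85
eef_pos: [0.4161, 0.1872, -0.0271]
tool_rot: [0.552, 0.834, 0.016, 0.007]
ft_force: [0.9, -0.6, 0.8]
grip_width: 0.0136
```

```bash
python3 p.py 415 187 -29 112
```

```text
t 24.9 p [416. 187. -27.] yaw 113.0 q6 [0.42 0.02] w 13.6 F [ 0.9 -0.6  0.8] tilt [0.03  0.018]
turn 1.0 then shift units [ 0.   -0.02  0.03]
```

Call:
play_rows:
  deltas: [0,0,0,-0.3,0,0,0,0,-0.5,0,0,0,0,-0.6,-10.6,0,0,0,-0.6,-10.6,0,0,0,-0.4,-10.6,0,0,0,0,-10.6,0,0,0,0,-10.6,0,0,0,0,-10.6,0,0,0,0,0]

```text
clock: 25.98
eef_pos: [0.4104, 0.1839, 0.1206]
tool_rot: [0.022, 1.0, 0.009, 0.014]
ft_force: [0.1, -0.0, -1.6]
grip_width: 0.0137
```

```bash
python3 p.py 664 -149 110 177
```

```text
t 26.0 p [410. 184. 121.] yaw 177.5 q6 [ 0.42 -1.11] w 13.7 F [ 0.1 -0.  -1.6] tilt [0.028 0.017]
turn 0.5 then shift units [-4.51 -5.32  0.18]
```

Call:
play_rows:
  deltas: [0,-0.3,-0.35,0,0,0,-0.5,-0.6,0,0,0,-0.5,-0.6,0,0,0,-0.5,-0.6,0,0,0,-0.5,-0.6,0,0,0,-0.5,-0.6,0,0,0,-0.5,-0.6,0,0,0,-0.5,-0.6,0,0,0,-0.3,-0.35,0,0,0,-0.15,-0.2,0,0,0,0,0,0,0,0,0,0,0,0]

```text
clock: 27.48
eef_pos: [0.6534, -0.1454, 0.1159]
tool_rot: [0.039, 0.999, 0.01, 0.011]
ft_force: [0.0, -0.4, 0.3]
grip_width: 0.0134
```

```bash
python3 p.py 664 -149 40 177
python3 - <<'E'
from h import *
im,c=cam("wrist"); im=im.copy()
u,v=proj(c,[.664,-.149,.018])[0]; cv2.circle(im,(int(u),int(v)),3,(255,0,255),-1); print(u,v)
cv2.imwrite("pics/w6.png",im)
E
```

```text
t 27.5 p [ 653. -145.  116.] yaw 175.5 q6 [-0.23 -1.72] w 13.4 F [ 0.  -0.4  0.3] tilt [0.022 0.02 ]
turn -1.5 then shift units [-0.18 -0.05  1.27]
269.9555029153682 188.97433299181935
```

View pics/w6.png

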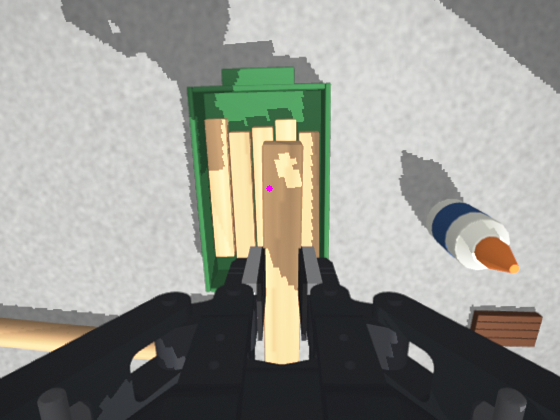

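The batten is held straight and the tray is under it, with the centre mark at (270,189). I'll lower it.

Call:
play_rows:
  deltas: [0,0,0,0,-1.5,0,-0.17,-0.05,0.2,0,0,0,0,0.4,0,0,0,0,0.4,0,0,0,0,0.4,0,0,0,0,0.2,0,0,0,0,0,0,0,0,0,0,0]

```text
clock: 28.52
eef_pos: [0.6687, -0.1441, 0.0164]
tool_rot: [0.024, 1.0, 0.01, 0.012]
ft_force: [0.2, 0.5, -0.7]
grip_width: 0.0137
```

```bash
python3 p.py 664 -149 -7 177
```

```text
t 28.5 p [ 669. -144.   16.] yaw 177.3 q6 [-0.22 -1.75] w 13.7 F [ 0.2  0.5 -0.7] tilt [0.025 0.019]
turn 0.3 then shift units [ 0.07 -0.09  0.39]
```

Call:
play_rows:
  deltas: [0,0.07,-0.08,0.2,0,0,0,0,0.15,0,0,0,0,0.02,0,0,0,0,0,0,0.4,0,0,0,0,0.4,0,0,0,0,0.4,0,0,0,0,0.4,0,0,-0.3,0,0.4,0,0,-0.6,0,0.4,0,0,-0.7,0,0.4,0,0,-0.5,0,1,0,0,0,0]

```text
clock: 30.02
eef_pos: [0.6638, -0.1519, 0.1312]
tool_rot: [0.024, 1.0, 0.009, 0.017]
ft_force: [1.0, -0.4, 0.5]
grip_width: 0.0513
```

```bash
python3 p.py 455 6 120 84
python3 - <<'E'
from h import *
im,c=cam("scene"); cv2.imwrite("pics/s3.png",cv2.resize(im,(800,600)))
E
```

```text
t 30.0 p [ 664. -152.  131.] yaw 177.3 q6 [-0.24 -1.76] w 51.3 F [ 1.  -0.4  0.5] tilt [0.034 0.017]
turn -86.7 then shift units [-2.25  3.74  0.19]
```

View pics/s3.png

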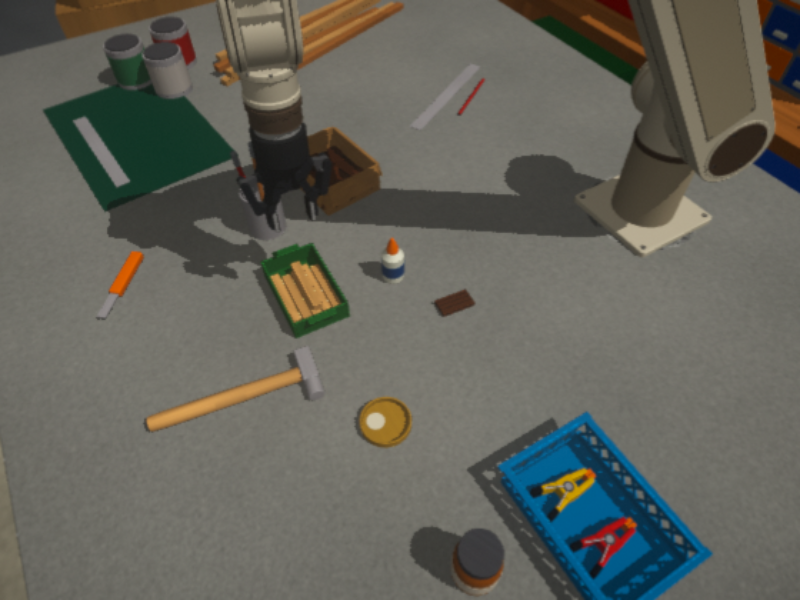

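Both clamps lie in the basket at (565,487) and (610,540), and the batten lies lengthwise in the tray at (310,285). The shingle is next.

Call:
play_rows:
  deltas: [1,0,0,0,10.3,1,0,0,0,10.3,1,0,0,0,10.3,1,0,0,0,10.3,1,0,0,0,10.3,1,0,0,0,10.3,1,0,0,0,10.3,1,0,0,0,10.3,1,0,0,0,10.3,1,0,0,0,0]

```text
clock: 31.32
eef_pos: [0.6531, -0.149, 0.1141]
tool_rot: [0.757, 0.653, 0.01, -0.007]
ft_force: [-0.8, -1.2, -0.2]
grip_width: 0.0855
```

```bash
python3 p.py 455 6 60 84 f
```

```text
t 31.3 p [ 653. -149.  114.] yaw 81.6 q6 [-0.24 -0.09] w 85.5 F [-0.8 -1.2 -0.2] tilt [0.005 0.024]
turn -2.4 then shift units [ 2.22 -3.55  0.9 ]
```

Call:
play_rows:
  deltas: [1,0,0,0,-2.4,1,0.25,-0.4,0,0,1,0.35,-0.55,0,0,1,0.35,-0.55,0,0,1,0.35,-0.55,0,0,1,0.35,-0.55,0,0,1,0.3,-0.45,0,0,1,0.15,-0.3,0,0,1,0,0,0.3,0,1,0,0,0.3,0,1,0,0,0,0,1,0,0,0,0]

```text
clock: 32.83
eef_pos: [0.4515, 0.0008, 0.0735]
tool_rot: [0.729, 0.684, 0.006, -0.012]
ft_force: [0.5, 0.4, 0.2]
grip_width: 0.0853
```

```bash
python3 p.py 455 6 -31 84 f
python3 - <<'E'
from h import *
im,c=cam("wrist"); hsv=cv2.cvtColor(im,cv2.COLOR_BGR2HSV)
m=cv2.inRange(hsv,(0,50,20),(20,255,140)); m[260:]=0
for k in cv2.findContours(m,cv2.RETR_EXTERNAL,cv2.CHAIN_APPROX_NONE)[0]:
    if cv2.contourArea(k)>800:
        P=plane(c,k[:,0],.007)*1000; print(cv2.minAreaRect(P.astype(np.float32)),k[:,0].min(0),k[:,0].max(0))
E
```

```text
t 32.8 p [451.   1.  73.] yaw 86.3 q6 [-0.02  0.05] w 85.3 F [0.5 0.4 0.2] tilt [-0.007  0.026]
turn 2.3 then shift units [0.09 0.05 1.74]
((454.20111083984375, 6.605632781982422), (33.8413200378418, 62.710166931152344), 83.60426330566406) [262 167] [312 252]
```

Call:
play_rows:
  deltas: [1,0,0,0,2.4,1,0.09,0.05,0.2,0,1,0,0,0.4,0,1,0,0,0.4,0,1,0,0,0.3,0,1,0,0,0.15,0,1,0,0,0,0,1,0,0,0,0]

```text
clock: 33.88
eef_pos: [0.4592, 0.0094, -0.0152]
tool_rot: [0.742, 0.671, 0.009, -0.01]
ft_force: [0.9, 0.3, 0.0]
grip_width: 0.0853
```

```bash
python3 p.py 454 6 -31 84 f
```

```text
t 33.9 p [459.   9. -15.] yaw 84.2 q6 [0.  0.1] w 85.3 F [0.9 0.3 0. ] tilt [-0.     0.027]
turn 0.2 then shift units [-0.07 -0.08  0.26]
```

Call:
play_rows:
  deltas: [1,-0.06,-0.08,0.1,0,1,0,0,0.1,0,1,0,0,0.05,0,1,0,0,0,0,1,0,0,0,0]

```text
clock: 34.5
eef_pos: [0.455, 0.0064, -0.0299]
tool_rot: [0.742, 0.671, 0.01, -0.009]
ft_force: [0.4, 0.1, -0.8]
grip_width: 0.0852
```

Call:
play_rows:
  deltas: [0,0,0,0,0,0,0,0,0,0,0,0,0,0,0,0,0,0,0,0,0,0,0,0,0,0,0,0,0,0]

```text
clock: 35.25
eef_pos: [0.4556, 0.0063, -0.0291]
tool_rot: [0.742, 0.671, 0.01, -0.009]
ft_force: [-0.6, 0.2, 1.3]
grip_width: 0.0303
```

```bash
python3 p.py 454 6 -31 84 f
```

```text
t 35.2 p [456.   6. -29.] yaw 84.2 q6 [-0.01  0.09] w 30.3 F [-0.6  0.2  1.3] tilt [0.004 0.027]
turn 0.2 then shift units [-0.01 -0.03  0.03]
```

Call:
play_rows:
  deltas: [0,0,0,-0.2,0,0,0,0,-0.4,0,0,0,0,-0.6,0,0,0,0,-0.7,0,0,0,0,-0.6,0,0,0,0,-0.2,0,0,0,0,0,0]

```text
clock: 36.12
eef_pos: [0.4544, 0.0021, 0.1399]
tool_rot: [0.742, 0.671, 0.01, -0.009]
ft_force: [-0.3, -0.2, -0.9]
grip_width: 0.0309
```

```bash
python3 p.py 484 -392 110 84 f
```

```text
t 36.1 p [454.   2. 140.] yaw 84.2 q6 [-0.02  0.08] w 30.9 F [-0.3 -0.2 -0.9] tilt [0.004 0.027]
turn 0.2 then shift units [-6.48  1.18  0.5 ]
```

Call:
play_rows:
  deltas: [0,-0.5,0.09,0,0,0,-0.75,0.13,0,0,0,-0.75,0.13,0,0,0,-0.75,0.13,0,0,0,-0.75,0.13,0,0,0,-0.75,0.13,0,0,0,-0.75,0.13,0,0,0,-0.75,0.13,0,0,0,-0.5,0.1,0,0,0,-0.2,0.05,0,0,0,0,0,0,0,0,0,0,0,0]

```text
clock: 37.62
eef_pos: [0.4751, -0.3929, 0.1035]
tool_rot: [0.74, 0.672, 0.006, -0.027]
ft_force: [-0.7, 0.7, -0.9]
grip_width: 0.0306
```

```bash
python3 p.py 484 -392 15 84 f
python3 - <<'E'
from h import *
im,c=cam("wrist"); im=im.copy()
u,v=proj(c,[.484,-.395,.023])[0]; cv2.circle(im,(int(u),int(v)),3,(255,0,255),-1); print(u,v)
cv2.imwrite("pics/w7.png",im)
E
```

```text
t 37.6 p [ 475. -393.  104.] yaw 84.5 q6 [-0.7  -0.61] w 30.6 F [-0.7  0.7 -0.9] tilt [-0.027  0.048]
turn 0.5 then shift units [0.03 0.15 1.48]
273.9848501438699 217.07690482290798
```

View pics/w7.png

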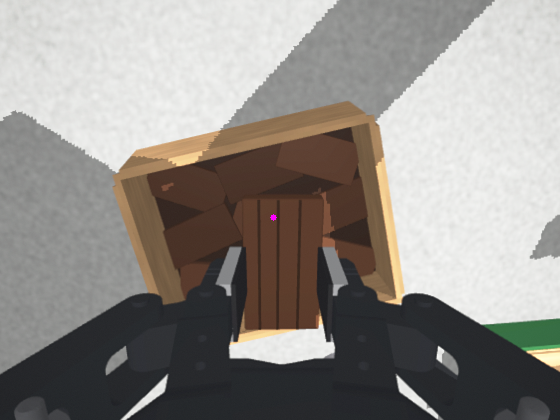

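The shingle is held flat over the carton, whose centre mark is at (274,217). I'll lower and release it.

Call:
play_rows:
  deltas: [0,0.03,0.13,0.2,0,0,0,0,0.4,0,0,0,0,0.4,0,0,0,0,0.3,0,0,0,0,0.1,0,0,0,0,0,0,0,0,0,0,0]

```text
clock: 38.55
eef_pos: [0.4854, -0.382, 0.0175]
tool_rot: [0.737, 0.675, 0.007, -0.025]
ft_force: [0.7, 0.4, -0.2]
grip_width: 0.0304
```

```bash
python3 p.py 484 -392 0 84 f
```

```text
t 38.5 p [ 485. -382.   18.] yaw 85.0 q6 [-0.68 -0.59] w 30.4 F [ 0.7  0.4 -0.2] tilt [-0.024  0.046]
turn 1.0 then shift units [-0.17 -0.01  0.29]
```

Call:
play_rows:
  deltas: [0,-0.12,0,0.2,0,0,0,0,0.06,0,0,0,0,0,0,0.6,0,0,0,0,0.6,0,0,0,0,0.6,0,0,0,0,0.6,0,0,-0.3,0,0.6,0,0,-0.6,0,0.6,0,0,-0.7,0,0.6,0,0,-0.7,0,1,0,0,-0.3,0,1,0,0,0,0]

```text
clock: 40.05
eef_pos: [0.4887, -0.3967, 0.163]
tool_rot: [0.737, 0.675, 0.007, -0.024]
ft_force: [-0.1, 0.4, -0.7]
grip_width: 0.0846
```

```bash
python3 p.py 510 -106 160 84 f
```

```text
t 40.0 p [ 489. -397.  163.] yaw 85.0 q6 [-0.69 -0.61] w 84.6 F [-0.1  0.4 -0.7] tilt [-0.022  0.044]
turn 1.0 then shift units [ 4.86 -0.15  0.05]
```

Call:
play_rows:
  deltas: [1,0.3,0,0,0,1,0.6,0,0,0,1,0.7,-0.03,0,0,1,0.7,-0.03,0,0,1,0.7,-0.03,0,0,1,0.7,-0.03,0,0,1,0.6,-0.03,0,0,1,0.3,0,0,0,1,0.1,0,0,0,1,0,0,0,0,1,0,0,0,0]

```text
clock: 41.42
eef_pos: [0.4932, -0.0938, 0.1621]
tool_rot: [0.735, 0.677, 0.003, -0.037]
ft_force: [-0.1, 0.2, -0.0]
grip_width: 0.0854
```

```bash
python3 p.py 510 -106 60 84 f
python3 - <<'E'
from h import *
for n in("wrist","top"):
    im,c=cam(n); im=im.copy(); hsv=cv2.cvtColor(im,cv2.COLOR_BGR2HSV)
    u,v=proj(c,[.510,-.106,.07])[0]; print(n,u,v)
    q=np.zeros(im.shape[:2],np.uint8); cv2.circle(q,(int(u),int(v)),75 if n=="wrist" else 30,255,-1)
    m=cv2.inRange(hsv,(3,150,120),(15,255,255))&q
    ks=[k for k in cv2.findContours(m,cv2.RETR_EXTERNAL,cv2.CHAIN_APPROX_NONE)[0] if cv2.contourArea(k)>8]
    for k in ks: print("cap",k[:,0].mean(0),np.round(plane(c,k[:,0].mean(0),.080)*1000),k[:,0].min(0),k[:,0].max(0))
    if n=="wrist": cv2.imwrite("pics/w8.png",im)
E
```

```text
t 41.4 p [493. -94. 162.] yaw 85.2 q6 [-0.22 -0.14] w 85.4 F [-0.1  0.2 -0. ] tilt [-0.046  0.058]
turn 1.2 then shift units [-0.17  0.3   1.7 ]
wrist 260.7614882952274 226.12461325005026
cap [261.12676056 230.21126761] [[ 511. -106.]] [249 218] [273 243]
top 317.9078041443705 229.96267998786732
```

View pics/w8.png

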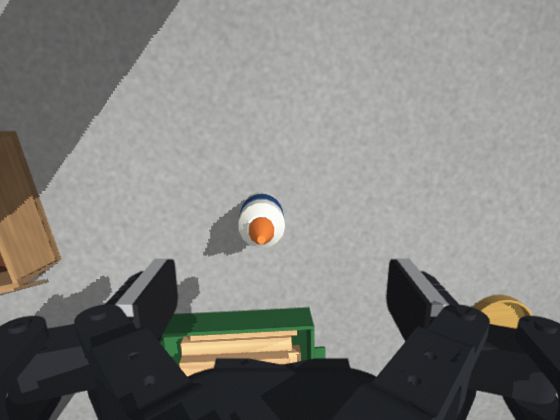

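The cap is at (261,230), which gives (511,-106) and matches the first measurement. The tool has picked up a tilt of about 0.07 rad, so I'll make the planner use the real axes.

```bash
sed -i 's/^a=.*$/T=R@Ro.from_euler("z",turn,degrees=True).as_matrix()/' p.py; python3 p.py 508 -103 60 84 f
```

```text
t 41.5 p [493. -94. 162.] yaw 85.2 q6 [-0.22 -0.14] w 85.3 F [-0.4 -0.3  0.4] tilt [-0.046  0.058]
turn 1.2 then shift units [-0.21  0.34  1.68]
```

Call:
play_rows:
  deltas: [1,-0.1,0.17,0,0,1,-0.1,0.17,0,0,1,0,0,0.3,0,1,0,0,0.4,0,1,0,0,0.4,0,1,0,0,0.3,0,1,0,0,0.2,0,1,0,0,0,0]

```text
clock: 42.52
eef_pos: [0.5154, -0.1095, 0.0614]
tool_rot: [0.738, 0.674, 0.004, -0.034]
ft_force: [-0.1, 0.1, 0.6]
grip_width: 0.0854
```

```bash
python3 p.py 508 -103 -1 85 f
```

```text
t 42.5 p [ 515. -110.   61.] yaw 84.8 q6 [-0.24 -0.15] w 85.4 F [-0.1  0.1  0.6] tilt [-0.041  0.056]
turn -0.2 then shift units [ 0.04 -0.09  1.05]
```

Call:
play_rows:
  deltas: [1,0.04,-0.09,0.1,0,1,0,0,0.2,0,1,0,0,0.2,0,1,0,0,0.2,0,1,0,0,0.15,0,1,0,0,0.1,0,1,0,0,0,0,1,0,0,0,0]

```text
clock: 43.52
eef_pos: [0.5092, -0.1036, 0.0024]
tool_rot: [0.738, 0.674, 0.005, -0.033]
ft_force: [0.4, -0.2, 0.5]
grip_width: 0.0854
```

```bash
python3 p.py 508 -103 -1 85 f
python3 - <<'E'
from h import *
im,c=cam("scene"); u,v=proj(c,[.51,-.106,.06])[0]; u,v=int(u),int(v); x0,y0=u-60,v-50
cv2.imwrite("pics/s4.png",cv2.resize(im[y0:y0+90,x0:x0+120],(800,600),interpolation=cv2.INTER_CUBIC)); print(x0,y0)
E
```

```text
t 43.5 p [ 509. -104.    2.] yaw 84.8 q6 [-0.23 -0.14] w 85.4 F [ 0.4 -0.2  0.5] tilt [-0.038  0.055]
turn -0.2 then shift units [ 0.   -0.02  0.06]
215 126
```

View pics/s4.png

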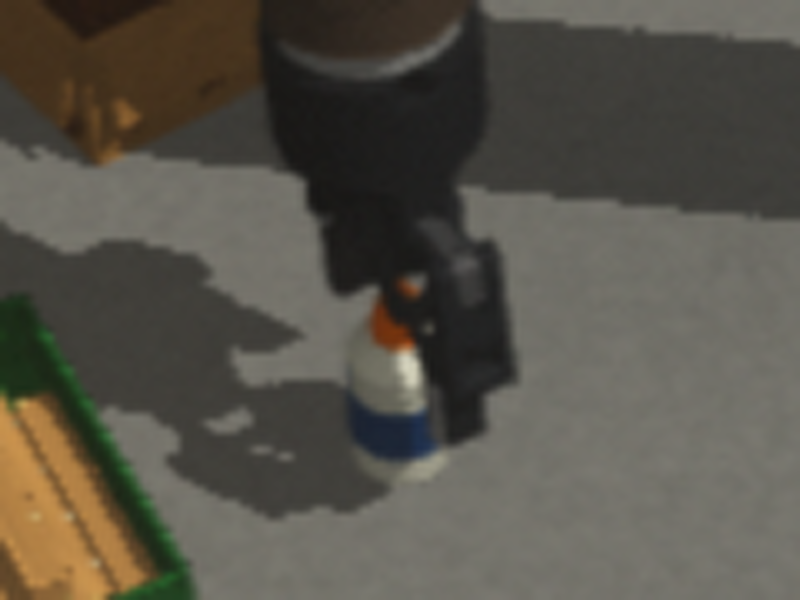

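The bottle stands between the fingers, with the near fingertip at band height (465,435) and the cap clear of the gripper body. I'll close and lift slowly.

Call:
play_rows:
  deltas: [0,0,0,0,0,0,0,0,0,0,0,0,0,0,0,0,0,0,0,0,0,0,0,0,0,0,0,0,0,0]

```text
clock: 44.32
eef_pos: [0.5104, -0.104, 0.0039]
tool_rot: [0.738, 0.674, 0.005, -0.032]
ft_force: [-0.3, -0.2, 0.2]
grip_width: 0.038
```

Call:
play_rows:
  deltas: [0,0,0,-0.15,0,0,0,0,-0.25,0,0,0,0,-0.25,0,0,0,0,-0.25,0,0,0,0,-0.1,0,0,0,0,0,0]

```text
clock: 45.08
eef_pos: [0.5132, -0.1077, 0.0692]
tool_rot: [0.738, 0.674, 0.006, -0.031]
ft_force: [-0.2, 0.3, -1.1]
grip_width: 0.0379
```

```bash
python3 p.py 671 141 60 85 f
python3 - <<'E'
from h import *
im,c=cam("top"); hsv=cv2.cvtColor(im,cv2.COLOR_BGR2HSV)
m=cv2.inRange(hsv,(12,80,50),(30,255,255)); q=np.zeros_like(m); u,v=proj(c,[.671,.141,.01])[0].astype(int); q[v-25:v+26,u-25:u+26]=m[v-25:v+26,u-25:u+26]
k=np.vstack([a for a in cv2.findContours(q,cv2.RETR_EXTERNAL,cv2.CHAIN_APPROX_NONE)[0]])[:,0]
P=(plane(c,k,.014)*1000).astype(np.float32); print("tin top",cv2.minEnclosingCircle(P))
im,c=cam("scene"); hsv=cv2.cvtColor(im,cv2.COLOR_BGR2HSV)
m=cv2.inRange(hsv,(14,120,50),(30,255,255)); q=np.zeros_like(m); u,v=proj(c,[.671,.141,.01])[0].astype(int); q[v-28:v+29,u-28:u+29]=m[v-28:v+29,u-28:u+29]
k=np.vstack([a for a in cv2.findContours(q,cv2.RETR_EXTERNAL,cv2.CHAIN_APPROX_NONE)[0]])[:,0]
P=(plane(c,k,.010)*1000).astype(np.float32); print("tin scene",cv2.minEnclosingCircle(P),cv2.minAreaRect(P))
E
```

```text
t 45.1 p [ 513. -108.   69.] yaw 84.8 q6 [-0.24 -0.15] w 37.9 F [-0.2  0.3 -1.1] tilt [-0.033  0.054]
turn -0.2 then shift units [4.34 2.27 0.29]
tin top ((670.4841918945312, 140.77696228027344), 39.89429473876953)
tin scene ((673.8355102539062, 143.4891815185547), 41.21527862548828) ((674.0399169921875, 143.53182983398438), (79.53592681884766, 75.44490051269531), 58.91694641113281)
```

Gripped at 38 mm. The tin centre from the two views averages about (671,142). I'll carry the bottle over smoothly.

Call:
play_rows:
  deltas: [0,0.15,0.08,0,0,0,0.3,0.16,0,0,0,0.45,0.24,0,0,0,0.5,0.26,0,0,0,0.5,0.26,0,0,0,0.5,0.26,0,0,0,0.5,0.26,0,0,0,0.45,0.24,0,0,0,0.35,0.18,0,0,0,0.2,0.1,0,0,0,0,0,0,0,0,0,0,0,0]

```text
clock: 46.68
eef_pos: [0.6596, 0.1362, 0.0684]
tool_rot: [0.735, 0.677, 0.003, -0.036]
ft_force: [-0.8, -0.4, -1.2]
grip_width: 0.0383
```

```bash
python3 p.py 670.5 143 60 85 f
```

```text
t 46.7 p [660. 136.  68.] yaw 85.2 q6 [0.17 0.25] w 38.3 F [-0.8 -0.4 -1.2] tilt [-0.044  0.057]
turn 0.2 then shift units [0.12 0.18 0.14]
```

Call:
play_rows:
  deltas: [0,0.12,0.18,0,0,0,0,0,0.2,0,0,0,0,0.25,0,0,0,0,0.2,0,0,0,0,0.1,0,0,0,0,0,0,0,0,0,0,0]

```text
clock: 47.55
eef_pos: [0.6654, 0.1408, 0.0192]
tool_rot: [0.737, 0.675, 0.001, -0.037]
ft_force: [-0.2, 0.7, -0.8]
grip_width: 0.0378
```

```bash
python3 p.py 670.5 143 9 85 f;python3 - <<'E'
from h import *
im,c=cam("scene"); u,v=proj(c,[.671,.141,.03])[0]; u,v=int(u),int(v); x0,y0=u-60,v-50
cv2.imwrite("pics/s5.png",cv2.resize(im[y0:y0+90,x0:x0+120],(800,600),interpolation=cv2.INTER_CUBIC)); print(x0,y0)
E
```

```text
t 47.5 p [665. 141.  19.] yaw 84.9 q6 [0.18 0.26] w 37.8 F [-0.2  0.7 -0.8] tilt [-0.049  0.055]
turn -0.1 then shift units [0.03 0.09 0.17]
209 238
```

View pics/s5.png

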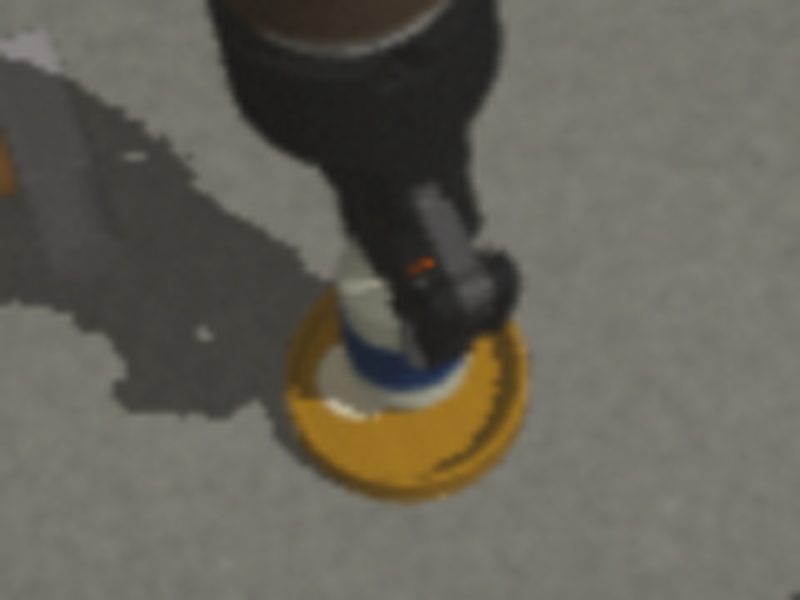

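The bottle is over the tin, base front at about (405,400) against a tin centre near (408,395). I'll set it down.

Call:
play_rows:
  deltas: [0,0.03,0.08,0.05,0,0,0,0,0.06,0,0,0,0,0.04,0,0,0,0,0,0,0,0,0,0,0]

```text
clock: 48.22
eef_pos: [0.6713, 0.1432, 0.0105]
tool_rot: [0.737, 0.675, 0.002, -0.036]
ft_force: [-0.1, -0.9, -0.7]
grip_width: 0.038
```

```bash
python3 p.py 670.5 143 7 85 f
```

```text
t 48.2 p [671. 143.  11.] yaw 85.0 q6 [0.18 0.26] w 38.0 F [-0.1 -0.9 -0.7] tilt [-0.047  0.056]
turn -0.0 then shift units [-0.01 -0.01  0.06]
```

Call:
play_rows:
  deltas: [0,0,0,0.05,0,0,0,0,0.02,0,0,0,0,0,0,1,0,0,0,0,1,0,0,0,0,1,0,0,0,0,1,0,0,0,0,1,0,0,0,0]

```text
clock: 49.22
eef_pos: [0.6719, 0.1435, 0.0073]
tool_rot: [0.737, 0.675, 0.002, -0.036]
ft_force: [0.2, -1.6, 0.6]
grip_width: 0.0852
```

Call:
play_rows:
  deltas: [1,0,0,-0.2,0,1,0,0,-0.3,0,1,0,0,-0.4,0,1,0,0,-0.5,0,1,0,0,-0.5,0,1,0,0,-0.3,0,1,0,0,0,0]

```text
clock: 50.1
eef_pos: [0.679, 0.1359, 0.1486]
tool_rot: [0.737, 0.675, 0.004, -0.034]
ft_force: [-0.1, 0.0, -0.0]
grip_width: 0.0854
```

```bash
python3 p.py 450 0 180 85 f
```

```text
t 50.1 p [679. 136. 149.] yaw 85.0 q6 [0.17 0.25] w 85.4 F [-0.1  0.  -0. ] tilt [-0.04   0.057]
turn -0.0 then shift units [-2.56 -3.63 -0.5 ]
```

Call:
play_rows:
  deltas: [1,-0.2,-0.3,-0.1,0,1,-0.4,-0.55,-0.1,0,1,-0.4,-0.55,-0.1,0,1,-0.4,-0.55,-0.1,0,1,-0.4,-0.55,-0.1,0,1,-0.4,-0.55,0,0,1,-0.2,-0.3,0,0,1,-0.1,-0.2,0,0,1,0,0,0,0,1,0,0,0,0]

```text
clock: 51.35
eef_pos: [0.4449, -0.0001, 0.1751]
tool_rot: [0.736, 0.676, 0.002, -0.036]
ft_force: [0.5, 0.0, -0.6]
grip_width: 0.0852
```

Run:
```python
from h import *
im,c=cam("top"); cv2.imwrite("pics/tf.png",cv2.resize(im,(800,600),interpolation=cv2.INTER_CUBIC))
s,cs=cam("scene"); cv2.imwrite("pics/sf.png",cv2.resize(s,(800,600),interpolation=cv2.INTER_CUBIC))
print(proj(c,[[.671,.141,.003],[.671,.141,.099]])/.7, proj(cs,[[.671,.141,.003],[.671,.141,.099]])/.7)
```

```text
[[317.21244452 248.28191499]
 [310.26190286 232.89826741]] [[385.85490018 420.59867628]
 [383.85955617 388.57370246]]
```

View pics/tf.png

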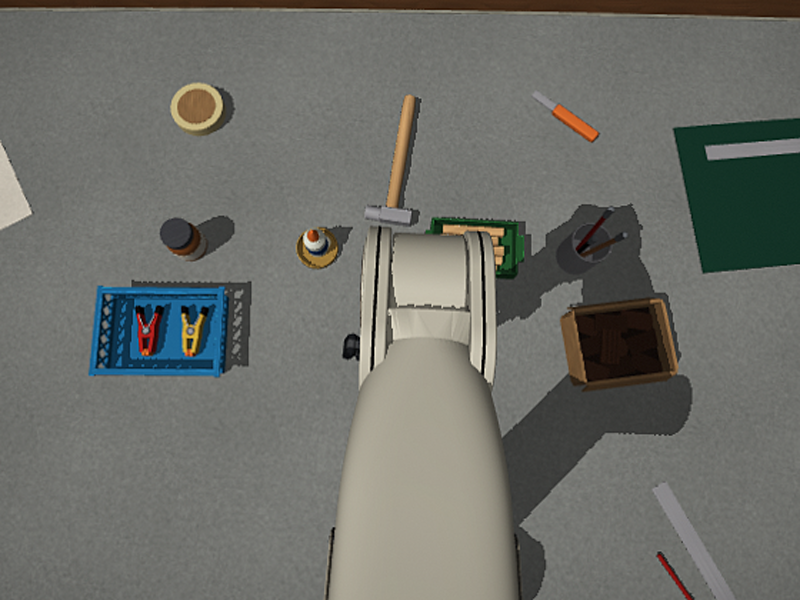

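View pics/sf.png

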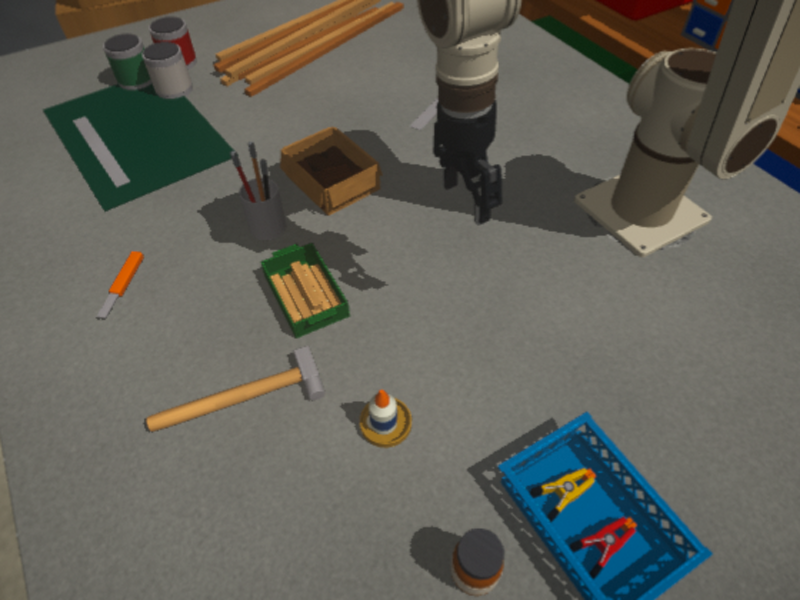

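The final views show the bottle upright in the tin. Its tip is at (381,390) in the scene view, where I predicted (384,389) for the exact centre. Both clamps are in the basket, the shingle is in the carton (top view 612,348), the batten lies lengthwise in the tray, and the jar is unmoved at (182,240). The arm is clear, so I'm handing in.

```bash
python3 -c "
from h import *
print(ticket.job_done())"
```

```text
the job is handed in; nothing more can be done
None
```

I finished all five placements and handed the job in at about 51 s of the 131 s allowed; no verdict was reported.

**Last checks, from the top and scene views:**
- **Clamps:** both lie inside the basket, apart from each other.
- **Shingle:** it is in the carton, and the place where it lay on the bench is empty.
- **Batten:** it lies lengthwise on the other battens in the tray. I judged this by eye from the scene view, because the arm covered part of the tray in the top view.
- **Glue bottle:** it stands upright in the tin. Its tip is within about 5 mm of where a centred bottle's would be, against the 18 mm allowed.
- **Jar:** it stands where it was.
- **Arm:** it was clear of everything, with the gripper empty.

**What failed or disagreed:**
- **First grasp:** my first try at the red clamp closed on air. The reported TCP sat roughly 30 mm beyond the real fingertips, seen in two cameras. I lowered the grasps to match, and every later one held.
- **Tool tilt:** the tool picked up a tilt of about 0.07 rad over the run. It did not upset any placement, and forces at the readings stayed under about 2 N.

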